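Empty spice jar into the sprung-flap recycling caddy

TASK

The spice jar with the red lid is empty: put it in the recycling caddy on the worktop. Keep hold of it upright while you push the sprung flap in the caddy's lid right open with it and lower it until its red lid is down in the mouth, then let it go so that it drops inside, and take the hand out so that the flap springs shut. Leave the jar with the mustard-yellow lid standing where it is.

Things in the scene. Friction and masses are not known exactly. Their poses are not given: they have to be found in the camera images.
- red_jar_center (a point): centre (half-way up, 53 mm above its foot) of the empty spice jar with a red lid: upright cylinder 106 mm tall, 42 mm in diameter, its lid (top 21 mm) 45 mm in diameter; about 0.11 kg; stands loose on the worktop. z is up along the jar.
- yellow_jar_center (a point): centre (half-way up, 51 mm above its foot) of the spice jar with a mustard-yellow lid: upright cylinder 102 mm tall, 43 mm in diameter; stands loose on the worktop and is to be left alone.
- mouth (a point): centre of the caddy's mouth, level with the lid's top. Fixed grey box with green lid, 170 (x) x 200 (y) x 230 mm high, inner floor 4 mm above the worktop, empty; z up, x to the flap's hinge on the far side. Mouth 100 (x) x 150 mm (y), shut by a cream flap. A jar let go with its foot 100 mm or more below the mouth, in the middle or up to 15 mm to -x of it, slips past the flap and falls in.
- flap (a joint): cream flap, 95 mm from hinge to free edge, 144 mm wide, 4 mm thick, lying 3 mm below the lid's top. 0 rad = shut (level); grows to 1.45 as the free edge swings down into the caddy. Hinged along y at the mouth's far (+x) edge; a spring shuts it (0.06 N m shut, 0.075 wide open: 1 to 2 N on a thing pushed down through the mouth).
There are look-alikes about, which are no part of the job. There is more than one size of the part that bears red_jar_center; the job needs the largest.

How it is judged (in metres and radians):
On the way:
1. the red-lidded jar, held upright in the gripper, is lowered into the mouth up to about its lid (its centre 25 mm or more below the mouth) with the flap pushed open beyond 0.6 rad (x of red_jar_center in the frame of mouth between -0.08 and 0.08 m and y of red_jar_center in the frame of mouth between -0.095 and 0.095 m and z of red_jar_center in the frame of mouth below -0.025 m and value of joint flap above 0.6 rad and contact force between the fingers and red_jar above 0.5 N and angle between red_jar_center's own z axis and vertical below 0.4 rad), for 0.1 s.
At the end, for the whole second after the job is handed in: The red-lidded jar lies or stands at rest inside the caddy, its centre at least 100 mm below the mouth; the flap has sprung shut (within 0.1 rad); the yellow-lidded jar still stands upright within 30 mm of where it started (x of red_jar_center in the frame of mouth between -0.08 and 0.08 m and y of red_jar_center in the frame of mouth between -0.095 and 0.095 m and z of red_jar_center in the frame of mouth between -0.235 and -0.1 m and value of joint flap below 0.1 rad and linear speed of red_jar below 0.03 m/s and distance of yellow_jar_center from where it was at the start of the episode below 0.03 m and angle between yellow_jar_center's own z axis and vertical below 0.15 rad); the robot touches nothing.
It fails at once if the yellow-lidded jar is moved by more than 30 mm or tipped over (distance of yellow_jar_center from where it was at the start of the episode above 0.03 m or angle between yellow_jar_center's own z axis and vertical above 0.4 rad).
It also fails if it takes over 38 s, if anything falls off the work surface, if the arm or the gripper's body presses on something with over 40 N, if the wrist force passes 120 N, or if a joint passes its speed limit or range.

ROBOT

A 6-joint arm with a two-finger parallel gripper is mounted at the origin on a cart in front of the work surface, level with it; the furniture and walls round the work are solid. World frame = base frame: x ahead of the robot, y to its left, z up, the work surface at z = 0. Lengths are in mm, angles in rad, forces in N, time in s.
With the tool pointing down it reaches from about 275 to 750 mm from the base axis. Payload 10.2 kg.
Tool frame: the origin (TCP) lies on the front face of the gripper's body, between the roots of the fingers; the fingertips stand 73 mm ahead of it and the grasp point (between the pads) lies 54 mm ahead of it; z points along the fingers, y is the line along which they close (so a half turn about z gives the same grasp; the last joint's range is limited). The gripper opens to 85 mm and grips with 20 to 120 N. Pads are 22 mm wide; open, the fingers measure 114 mm over their backs; the gripper's body (76 mm by 85 mm) begins 54 mm behind the grasp point. The pads swing forward as they close: fully open they stand 13 mm farther back than shut.
Start: joints at [1, 0.313, 1.498, -0, 1.331, -0.223], TCP at [178.949, 493.568, 303.894] pointing down, gripper open.
Joint ranges: [-2.94, 2.94], [-0.97, 2.17], [0.19, 2.56], [-1.23, 4.37], [0.02, 3.11], [-2.88, 2.88]. Speed limits (rad/s): [2.39, 2.39, 3.01, 3.14, 3.14, 3.14].

INTERFACE

Orientations are given as a unit quaternion [w, x, y, z].
In Python, from rig import * gives the robot as it stands.
- The arm moves only by the tool step_arm, never from a script. Its argument "plan" is a list of rows, each an object with "offset": the shift along the tool's x, y, z in cm, a list of three; "rot": the turn, a rotation vector about the tool's x, y, z in degrees, a list of three; "gripper": the finger opening in cm, from 0 to 8.54. In form: [{"offset": [x, y, z], "rot": [wx, wy, wz], "gripper": gripper}, ...]. A call has 1 to 12 rows; each row is the pose to reach, as a shift and turn from the pose commanded when the call began, along the tool's axes at that moment; what a row does not reach only later rows make up. A row lasts 1/10 s, in which the tool goes at most 50 mm and 8.59 degrees, less where a joint would pass 70% of its speed; a pose out of reach is approached as far as the arm can. A call with a gripper value outside its range is refused whole. The fingers move at their own pace and stop on an object; "squeeze" is the grip in N (left out, the last holds). Time passes only in rows, so rows that repeat a pose let the fingers close. It gives the time, the measured TCP pose, the force, the opening and the grip force at its end, in the units of the state.
- sense(): the state, without advancing time (a new reading comes with each control period).
- capture(name): name is "scene" or "side" or "wrist"; returns a dict with "color" (400x640x3 uint8, red, green, blue), "depth" (400x640 float32, mm along the optical axis (not along the pixel's ray), 0 where there is no reading), "vertical_fov" (degrees; the focal length in pixels is half the picture's height over the tangent of half this angle, whatever the lens; pixels are square), "cx", "cy" (the principal point, pixels), "k1" (the pictures are not rectified: a ray, as slopes to the right and down, at radius r is drawn at 1 + k1 r^2 times it, then the intrinsics apply), "rvec" (rotation vector, rad) and "tvec" (3), from world to camera coordinates, as OpenCV has them; the wrist camera has in their place "mount" (4x4, takes a point from camera to tool coordinates, whose origin is the TCP and whose axes are the flange's). Camera axes: x right, y down, z forward; pixel columns grow to the right and rows downward; lengths in mm; the calibration is good to about 2 mm. A picture is of the moment at which its call begins: read the wrist's pose just before it.
- finish_job(): hands the job in; it is judged then, once.
The state is a dict: "time_s": time; "joints": joint angles; "dq": joint speeds; "tau": joint torques, N m; "eef_pos": TCP position; "ee_rot": TCP orientation; "force": force on the tool from outside, world axes, zero at the start; "wrist_torque": the same for the moment, N m; "grip_width": opening from 0.0 (shut) to 1.0 (fully open); "grip_force": force on a finger pad.
Only numpy, scipy, OpenCV 4.12 (cv2) and the standard library are available. Lean on these libraries where they do the work, as an engineer would, in place of code of your own. Each camera call takes 0.05 s, during which the arm holds its last target. There are 200 camera calls.

## Working session

There is one attempt and no reset: what is moved stays moved. The work goes in short steps, Python scripts to look and compute and a tool call to move; the robot and the scene stay as the last step left them, time stands still between calls to the robot, and variables do not carry over. Pictures are saved under pics/ and viewed, at most 10 in all, crops included, and the job is handed in when it is done.

Besides the shell and the picture viewer there is one more tool, called after ">>>" by a JSON object that holds its "method" and its "body", one argument or row to a line. step_arm: Moves the arm, as the interface text tells. Its arguments: {"type":"object","properties":{"plan":{"type":"array"},"squeeze":{"type":"number"}},"required":["plan"]}

```bash
mkdir -p pics
cat > h.py <<'E'
from rig import *
import numpy as np, cv2
from scipy.spatial.transform import Rotation as R
def cloud(name):
    s=sense(); c=capture(name); h,w=c["depth"].shape
    f=h/2/np.tan(np.radians(c["vertical_fov"])/2)
    v,u=np.mgrid[:h,:w].astype(float)
    xd=(u-c["cx"])/f; yd=(v-c["cy"])/f; x,y=xd.copy(),yd.copy()
    for _ in range(8):
        k=1+c["k1"]*(x*x+y*y); x=xd/k; y=yd/k
    ray=np.stack([x,y,np.ones_like(x)],-1)
    p=ray*c["depth"][...,None]
    if "mount" in c:
        M=np.array(c["mount"]); q=np.array(s["ee_rot"]); T=R.from_quat(q[[1,2,3,0]]).as_matrix()
        P=(p@M[:3,:3].T+M[:3,3])@T.T+np.array(s["eef_pos"])
    else:
        Rm=cv2.Rodrigues(np.array(c["rvec"],float))[0]; P=(p-np.array(c["tvec"]).ravel())@Rm
    P[c["depth"]==0]=np.nan
    return c["color"],P
E
python3 - <<'E'
from h import *
ims=[]
for n in("scene","side"):
    c,P=cloud(n); np.savez(""+n,c=c,P=P); cv2.imwrite(f"pics/{n}.png",c[...,::-1])
print(sense())
E
```

```text
{'time_s': 0.1, 'joints': array([ 9.99601992e-01,  3.13382911e-01,  1.49834467e+00,  3.88813333e-05,
        1.33100000e+00, -2.23413806e-01]), 'dq': array([-0.00134564,  0.00014539, -0.00246629,  0.0001672 ,  0.00131551,
        0.00054862]), 'tau': array([ 2.90213837e-03, -4.12898862e+01, -2.60141087e+01, -1.28488314e-04,
        3.07934490e-03, -2.72467156e-05]), 'eef_pos': array([178.859169  , 493.44225464, 303.40414349]), 'ee_rot': array([-2.36982991e-04,  1.73019775e-01,  9.84918187e-01, -5.15959082e-04]), 'force': array([-0.35068952, -0.19660485, -0.61690444]), 'wrist_torque': array([-0.02242988,  0.01327109,  0.00692629]), 'grip_force': 0.0, 'grip_width': 0.9977627293519042}
```

View pics/scene.png

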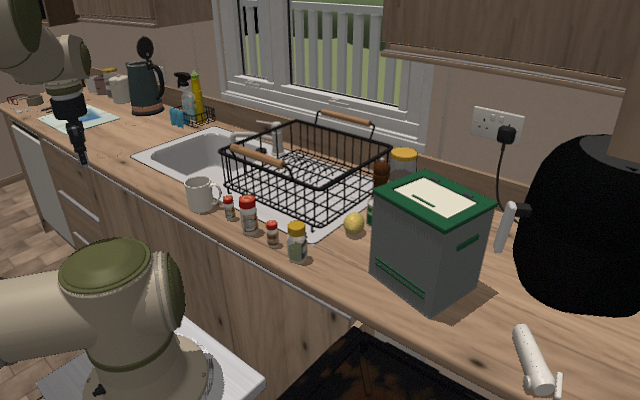

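View pics/side.png

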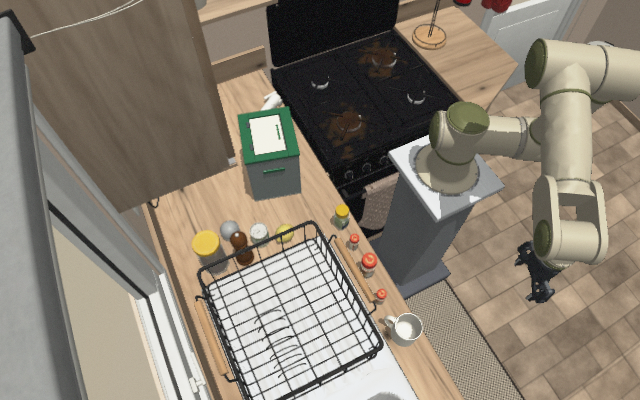

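The scene view shows three red-lidded jars, with the largest at (248,213), between small ones at (228,207) and (272,233). The yellow-lidded jar is at (297,240) and the caddy at (432,240). In the side view the big red lid is at (369,262), the yellow lid at (342,211) and the flap at (268,135).

Run:
```python
import numpy as np, cv2
for n in("scene","side"):
    d=np.load(n+".npz"); c,P=d["c"],d["P"]; hsv=cv2.cvtColor(c,cv2.COLOR_RGB2HSV)
    H,S,V=[hsv[...,i].astype(int) for i in range(3)]
    Z=P[...,2]
    ms={"red":((H<8)|(H>172))&(S>150)&(V>80),"yel":(H>18)&(H<32)&(S>140)&(V>80),"cream":(S<60)&(V>190)&(Z>200)&(Z<260),"green":(H>60)&(H<90)&(S>120)&(Z>215)}
    for k,m in ms.items():
        m=m&(np.nan_to_num(Z,nan=-1)>15)&(np.nan_to_num(Z,nan=999)<270)
        N,L,st,ce=cv2.connectedComponentsWithStats(m.astype(np.uint8))
        for i in range(1,N):
            if st[i,4]<15: continue
            q=P[L==i]; top=q[q[:,2]>np.percentile(q[:,2],97)-6]
            print(n,k,ce[i].round(),st[i,4],"lo",np.percentile(q,3,0).round(),"hi",np.percentile(q,97,0).round(),"topmed",np.median(top,0).round(), "mid",((np.percentile(top,2,0)+np.percentile(top,98,0))/2).round())
    # all things near red jar
d=np.load("side.npz");P=d["P"].reshape(-1,3)
g=P[(P[:,2]>30)&(P[:,0]>200)&(P[:,0]<700)&(abs(P[:,1])<700)]
hm=np.zeros((25,45),int)
for x,y,z in g:
    i,j=int((x-200)//20),int((y+450)//20)
    if i<25 and 0<=j<45: hm[i,j]=max(hm[i,j],z)
print("rows x=200+20i, cols y=-450+20j (cm)");
for i,r in enumerate(hm): print(200+20*i,' '.join('%2d'%(v//10) if v else ' .' for v in r))
```

```text
scene red [246. 202.] 151 lo [436. 193.  86.] hi [476. 230. 108.] topmed [455. 210. 106.] mid [458. 213. 105.]
scene red [227. 200.] 47 lo [454. 297.  58.] hi [478. 320.  72.] topmed [464. 307.  69.] mid [468. 309.  69.]
scene red [271. 225.] 64 lo [439. 106.  58.] hi [459. 129.  71.] topmed [447. 115.  69.] mid [451. 117.  68.]
scene yel [109.  69.] 43 lo [ 877. 1830.  156.] hi [ 941. 1921.  166.] topmed [ 909. 1868.  163.] mid [ 908. 1871.  164.]
scene yel [197.  95.] 232 lo [ 907. 1037.   65.] hi [ 940. 1075.  206.] topmed [ 926. 1064.  204.] mid [ 930. 1066.  207.]
scene yel [199. 117.] 15 lo [ 908. 1045.   24.] hi [ 922. 1058.   48.] topmed [ 914. 1049.   44.] mid [ 914. 1049.   46.]
scene yel [404. 154.] 307 lo [829. -59. 152.] hi [901.  12. 164.] topmed [865. -23. 161.] mid [866. -23. 162.]
scene yel [296. 228.] 232 lo [429.   9.  82.] hi [466.  43. 103.] topmed [447.  27. 101.] mid [449.  28. 101.]
scene cream [253.  78.] 65 lo [1020.  706.  225.] hi [1049.  885.  230.] topmed [1034.  801.  227.] mid [1035.  795.  227.]
scene cream [344.  98.] 353 lo [1021.  100.  225.] hi [1
[... 4993 characters left out ...]
 . 15
600  .  .  .  . 23 23 23 23 23 23 23 23 23 23 23  .  .  .  .  .  .  4  4  . 15 14  .  .  .  .  3  .  3  .  3  .  .  3  .  .  3  .  .  . 14
620  .  .  .  . 23 23 23 23 23 23 23 23 23 23 23  .  .  .  .  .  4  6  6  5 15 15  .  .  .  3  3  .  3  .  3  .  .  3  .  3  .  .  3  . 14
640  .  .  .  .  .  . 23 23 23 23 23 23 23 23 23  .  .  .  .  .  4  5  5  4 15 15  .  3  .  .  3  .  3  .  .  3  .  3  .  3  .  .  .  . 15
660  .  .  .  .  .  .  .  .  . 23 23 23 23 23  .  .  .  .  .  .  .  4  4  3 15 14  .  3  .  3  3  .  .  .  3  3  .  .  .  .  3  .  3  . 14
680  .  .  .  .  .  .  .  .  .  .  .  .  .  .  .  .  .  .  .  6  7  7  6  . 15 15  .  3  .  .  .  .  .  .  .  3  .  3  .  3  .  .  .  . 14
```

```bash
cat >> h.py <<'E'
def go(target,yaw):  # yaw deg of tool y axis w.r.t. world, tool down; prints offset cm, rot deg in tool axes
    s=sense(); q=np.array(s["ee_rot"]); T=R.from_quat(q[[1,2,3,0]])
    off=T.inv().apply(np.array(target)-s["eef_pos"])/10
    a=np.radians(yaw); y=np.array([np.cos(a),np.sin(a),0]); z=np.array([0,0,-1.]); x=np.cross(y,z)
    r=(T.inv()*R.from_matrix(np.stack([x,y,z],1))).as_rotvec(degrees=True)
    print("t",s["time_s"],"tcp",np.round(s["eef_pos"]),"off",off.round(2),"rot",r.round(1))
E
python3 - <<'E'
from h import *
for n in("scene","side"):
    d=np.load(n+".npz"); c,P=d["c"],d["P"]; hsv=cv2.cvtColor(c,cv2.COLOR_RGB2HSV).astype(int)
    H,S,V=hsv[...,0],hsv[...,1],hsv[...,2]; Z=np.nan_to_num(P[...,2],nan=-1)
    box=(P[...,0]>430)&(P[...,0]<700)&(P[...,1]>-400)&(P[...,1]<-120)
    for k,m in (("green",box&(H>60)&(H<90)&(S>120)&(Z>222)),("cream",box&(S<60)&(V>190)&(Z>215))):
        q=P[m][:,:2].astype(np.float32); print(n,k,cv2.minAreaRect(q))
go([461,214,240],90)
E
```

```text
scene green ((564.9996337890625, -254.81649780273438), (198.2375946044922, 167.8173065185547), 75.5928726196289)
scene cream ((569.6834106445312, -254.04623413085938), (144.01181030273438, 96.50794219970703), 75.90540313720703)
side green ((572.0344848632812, -251.25863647460938), (201.6643524169922, 166.80125427246094), 75.68286895751953)
side cream ((571.653076171875, -266.0962219238281), (173.11769104003906, 94.77251434326172), 75.64688873291016)
t 0.1 tcp [179. 493. 303.] off [-36.05 -16.65   6.35] rot [ -0.1  -0.  -19.9]
```

>>> {"method": "step_arm", "body": {
  "plan": [
    {"offset": [-36,-16.7,0],"rot": [0,0,-20],"gripper": 8.5},
    {"offset": [-36,-16.7,0],"rot": [0,0,-20],"gripper": 8.5},
    {"offset": [-36,-16.7,0],"rot": [0,0,-20],"gripper": 8.5},
    {"offset": [-36,-16.7,0],"rot": [0,0,-20],"gripper": 8.5},
    {"offset": [-36,-16.7,0],"rot": [0,0,-20],"gripper": 8.5},
    {"offset": [-36,-16.7,0],"rot": [0,0,-20],"gripper": 8.5},
    {"offset": [-36,-16.7,0],"rot": [0,0,-20],"gripper": 8.5},
    {"offset": [-36,-16.7,0],"rot": [0,0,-20],"gripper": 8.5},
    {"offset": [-36,-16.7,3],"rot": [0,0,-20],"gripper": 8.5},
    {"offset": [-36,-16.7,6],"rot": [0,0,-20],"gripper": 8.5},
    {"offset": [-36,-16.7,6],"rot": [0,0,-20],"gripper": 8.5},
    {"offset": [-36,-16.7,6],"rot": [0,0,-20],"gripper": 8.5}
  ],
  "squeeze": 30
}}

```text
time_s: 1.3
eef_pos: [460.5, 214.1, 244.5]
ee_rot: [-0.0, -0.001, 1.0, -0.0]
force: [0.2, -0.3, 0.5]
grip_width: 0.993
grip_force: 0.0
```

Run:
```python
from h import *
c,P=cloud("wrist"); cv2.imwrite("pics/w1.png",c[...,::-1])
hsv=cv2.cvtColor(c,cv2.COLOR_RGB2HSV).astype(int);H,S,V=hsv[...,0],hsv[...,1],hsv[...,2];Z=np.nan_to_num(P[...,2],nan=-1)
m=((H<8)|(H>172))&(S>150)&(V>60)&(Z>20)
N,L,st,ce=cv2.connectedComponentsWithStats(m.astype(np.uint8))
for i in range(1,N):
    if st[i,4]<100: continue
    q=P[L==i]; t=q[q[:,2]>np.percentile(q[:,2],95)-8].astype(np.float32)
    print(ce[i],st[i,4],np.percentile(t[:,2],50),cv2.minEnclosingCircle(t[:,:2]),np.median(t,0))
go([461,214,149],90)
```

```text
Traceback (most recent call last):
cv2.error: OpenCV(4.12.0) /io/opencv/modules/imgproc/src/shapedescr.cpp:201: error: (-215:Assertion failed) count >= 0 && (depth == CV_32F || depth == CV_32S) in function 'minEnclosingCircle'
```

View pics/w1.png

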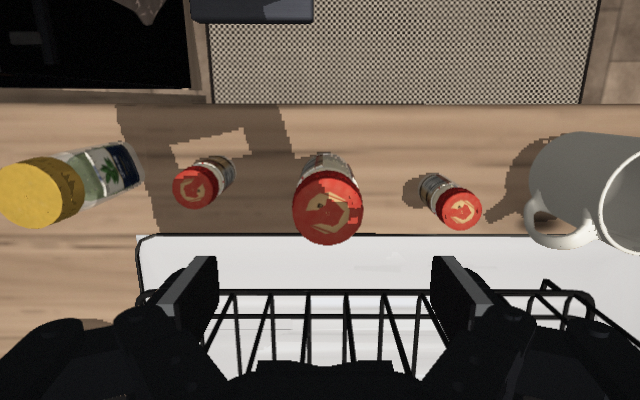

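The wrist view shows the big red lid at (328,207), centred between the open fingers. The small jars at (195,185) and (460,210) sit clear outside the finger line.

Run:
```python
from h import *
c,P=cloud("wrist")
hsv=cv2.cvtColor(c,cv2.COLOR_RGB2HSV).astype(int);H,S,V=hsv[...,0],hsv[...,1],hsv[...,2];Z=np.nan_to_num(P[...,2],nan=-1)
m=((H<8)|(H>172))&(S>150)&(V>60)&(Z>20)
N,L,st,ce=cv2.connectedComponentsWithStats(m.astype(np.uint8))
for i in range(1,N):
    if st[i,4]<300: continue
    q=P[L==i]; t=q[q[:,2]>np.percentile(q[:,2],90)-8]
    print(ce[i],st[i,4],np.median(t,0),cv2.minEnclosingCircle(np.ascontiguousarray(t[:,:2],np.float32)))
go([461,214,149],90)
```

```text
[195.51147541 185.07213115] 1220 [451.8671054  124.03125462  70.72194987] ((453.94677734375, 122.5962905883789), 14.882203102111816)
[326.17827131 205.69147659] 3332 [458.12157136 216.91241296 106.97631555] ((458.96038818359375, 217.04653930664062), 21.944438934326172)
[456.79187396 206.74709784] 1206 [468.60345502 310.95529129  70.62879917] ((469.5242614746094, 312.9486999511719), 14.793633460998535)
t 1.4 tcp [461. 214. 246.] off [ 0.01 -0.04  9.65] rot [0.  0.1 0.1]
```

>>> {"method": "step_arm", "body": {
  "plan": [
    {"offset": [0.1,0.2,3],"rot": [0,0,0],"gripper": 8.5},
    {"offset": [0.1,0.2,6],"rot": [0,0,0],"gripper": 8.5},
    {"offset": [0.1,0.2,8.5],"rot": [0,0,0],"gripper": 8.5},
    {"offset": [0.1,0.2,10],"rot": [0,0,0],"gripper": 8.5},
    {"offset": [0.1,0.2,10],"rot": [0,0,0],"gripper": 8.5},
    {"offset": [0.1,0.2,10],"rot": [0,0,0],"gripper": 3.5},
    {"offset": [0.1,0.2,10],"rot": [0,0,0],"gripper": 3.5},
    {"offset": [0.1,0.2,10],"rot": [0,0,0],"gripper": 3.5},
    {"offset": [0.1,0.2,10],"rot": [0,0,0],"gripper": 3.5},
    {"offset": [0.1,0.2,10],"rot": [0,0,0],"gripper": 3.5},
    {"offset": [0.1,0.2,10],"rot": [0,0,0],"gripper": 3.5},
    {"offset": [0.1,0.2,10],"rot": [0,0,0],"gripper": 3.5}
  ],
  "squeeze": 35
}}

```text
time_s: 2.6
eef_pos: [460.0, 216.0, 145.2]
ee_rot: [0.001, -0.001, 1.0, 0.0]
force: [-2.0, 0.1, 6.1]
grip_width: 0.51
grip_force: 35.1
```

>>> {"method": "step_arm", "body": {
  "plan": [
    {"offset": [0,0,-2],"rot": [0,0,0],"gripper": 3.5},
    {"offset": [0,0,-5],"rot": [0,0,0],"gripper": 3.5},
    {"offset": [0,0,-9],"rot": [0,0,0],"gripper": 3.5},
    {"offset": [0,0,-13],"rot": [0,0,0],"gripper": 3.5},
    {"offset": [0,0,-17],"rot": [0,0,0],"gripper": 3.5},
    {"offset": [0,0,-21],"rot": [0,0,0],"gripper": 3.5},
    {"offset": [0,0,-24],"rot": [0,0,0],"gripper": 3.5},
    {"offset": [0,0,-27],"rot": [0,0,0],"gripper": 3.5},
    {"offset": [0,0,-28],"rot": [0,0,0],"gripper": 3.5},
    {"offset": [0,0,-28],"rot": [0,0,0],"gripper": 3.5},
    {"offset": [0,0,-28],"rot": [0,0,0],"gripper": 3.5}
  ]
}}

```text
time_s: 3.7
eef_pos: [459.3, 215.8, 422.4]
ee_rot: [-0.001, -0.001, 1.0, -0.0]
force: [-0.1, 1.3, -1.8]
grip_width: 0.51
grip_force: 36.0
```

Run:
```python
from h import *
c,P=cloud("wrist"); c2,P2=cloud("scene"); cv2.imwrite("pics/l1.png",np.hstack([cv2.resize(c,(400,250)),cv2.resize(c2,(400,250))])[...,::-1])
u=np.array([.969,-.249])
m=np.array([569,-253])-5*u
print(m); go([*m,425],75.6)
```

```text
[ 564.155 -251.755]
t 3.8 tcp [459. 216. 422.] off [-10.42 -46.77  -0.27] rot [-0.1 -0.2 14.5]
```

View pics/l1.png

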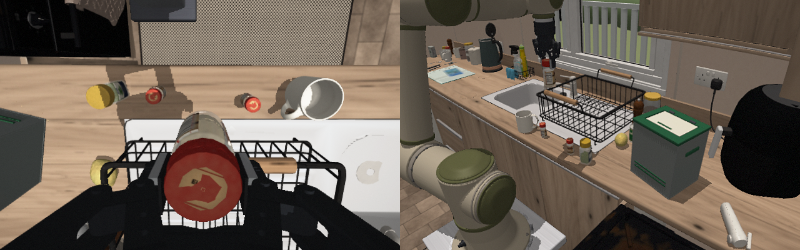

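The jar hangs upright between the fingers, with its lid at (203,180) in the left half. The small jars and the yellow jar at (98,95) have not moved, and the way to the caddy is clear.

>>> {"method": "step_arm", "body": {
  "plan": [
    {"offset": [-0.5,-2,0],"rot": [0,0,1],"gripper": 3.5},
    {"offset": [-1.5,-6,0],"rot": [0,0,2.5],"gripper": 3.5},
    {"offset": [-2.7,-11,0],"rot": [0,0,4],"gripper": 3.5},
    {"offset": [-3.8,-16,0],"rot": [0,0,5.5],"gripper": 3.5},
    {"offset": [-5,-21,0],"rot": [0,0,7],"gripper": 3.5},
    {"offset": [-6,-26,0],"rot": [0,0,8.5],"gripper": 3.5},
    {"offset": [-7,-31,0],"rot": [0,0,10],"gripper": 3.5},
    {"offset": [-8,-36,0],"rot": [0,0,11.5],"gripper": 3.5},
    {"offset": [-9,-41,0],"rot": [0,0,13],"gripper": 3.5},
    {"offset": [-10,-45,0],"rot": [0,0,14.4],"gripper": 3.5},
    {"offset": [-10.4,-46.8,0],"rot": [0,0,14.4],"gripper": 3.5},
    {"offset": [-10.4,-46.8,0],"rot": [0,0,14.4],"gripper": 3.5}
  ]
}}

```text
time_s: 5.0
eef_pos: [564.1, -254.7, 421.2]
ee_rot: [-0.002, 0.126, 0.992, 0.001]
force: [-0.8, 0.6, -1.4]
grip_width: 0.511
grip_force: 36.1
```

Run:
```python
from h import *
for n in("wrist","side"):
    c,P=cloud(n); 
    if n=="wrist": c0=c
    hsv=cv2.cvtColor(c,cv2.COLOR_RGB2HSV).astype(int);H,S,V=hsv[...,0],hsv[...,1],hsv[...,2];Z=np.nan_to_num(P[...,2],nan=-1)
    m=((H<8)|(H>172))&(S>150)&(V>60)&(Z>230)&(P[...,0]>400)&(P[...,1]<-100)
    print(n,m.sum(),np.percentile(P[m],[2,50,98],axis=0).round() if m.sum() else "")
    m=(H>60)&(H<90)&(S>120)&(Z>222)&(Z<240)&(P[...,0]>400)
    if m.sum(): print("green",m.sum(),np.median(P[m],0),cv2.minAreaRect(np.ascontiguousarray(P[m][:,:2],np.float32)))
cv2.imwrite("pics/c1.png",np.hstack([cv2.resize(c0,(400,250)),cv2.resize(c,(400,250))])[...,::-1])
go([564.2,-251.8,273],75.6)
```

```text
wrist 11047 [[ 541. -273.  366.]
 [ 558. -252.  383.]
 [ 582. -233.  384.]]
green 12106 [ 528.54965804 -259.40352871  230.52618079] ((585.3768310546875, -355.3622131347656), (230.1957244873047, 453.7640075683594), 9.061996459960938)
side 36 [[ 548. -258.  366.]
 [ 582. -244.  380.]
 [ 588. -227.  390.]]
green 1046 [ 587.35076386 -210.78667695  228.96472302] ((572.5462646484375, -251.1940460205078), (202.31954956054688, 166.12713623046875), 75.38777160644531)
t 5.1 tcp [ 564. -252.  423.] off [-0.04 -0.02 14.98] rot [ 0.1 -0.1  0.1]
```

View pics/c1.png

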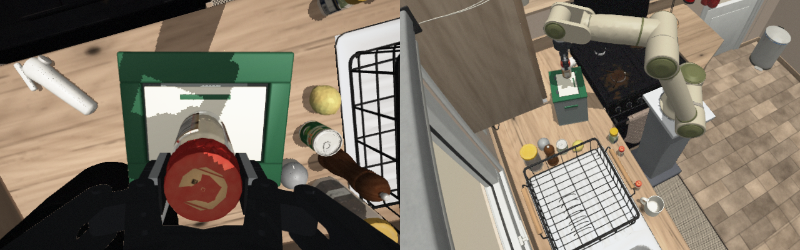

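The jar is centred over the flap: lid at (204,180) against mouth edges at 143 and 270. It is held upright, with its lid top at z≈384 and so its foot at about 278. I'll lower it 160 mm.

>>> {"method": "step_arm", "body": {
  "plan": [
    {"offset": [0,0,2],"rot": [0,0,0],"gripper": 3.5},
    {"offset": [0,0,3.5],"rot": [0,0,0],"gripper": 3.5},
    {"offset": [0,0,5],"rot": [0,0,0],"gripper": 3.5},
    {"offset": [0,0,6.5],"rot": [0,0,0],"gripper": 3.5},
    {"offset": [0,0,8],"rot": [0,0,0],"gripper": 3.5},
    {"offset": [0,0,9.5],"rot": [0,0,0],"gripper": 3.5},
    {"offset": [0,0,11],"rot": [0,0,0],"gripper": 3.5},
    {"offset": [0,0,12.5],"rot": [0,0,0],"gripper": 3.5},
    {"offset": [0,0,14],"rot": [0,0,0],"gripper": 3.5},
    {"offset": [0,0,15.5],"rot": [0,0,0],"gripper": 3.5},
    {"offset": [0,0,16],"rot": [0,0,0],"gripper": 3.5},
    {"offset": [0,0,16],"rot": [0,0,0],"gripper": 3.5}
  ]
}}

```text
time_s: 6.3
eef_pos: [563.9, -250.9, 263.6]
ee_rot: [-0.001, 0.124, 0.992, 0.0]
force: [-1.2, -0.2, -2.7]
grip_width: 0.512
grip_force: 36.2
```

Run:
```python
from h import *
c0,P=cloud("wrist"); c,_=cloud("scene")
hsv=cv2.cvtColor(c0,cv2.COLOR_RGB2HSV).astype(int);H,S,V=hsv[...,0],hsv[...,1],hsv[...,2]
m=((H<8)|(H>172))&(S>150)&(V>60)&(P[...,0]>500)&(P[...,1]<-200)&(P[...,2]>100)
print(m.sum(),np.percentile(P[m],[2,50,98],axis=0).round())
cv2.imwrite("pics/d1.png",np.hstack([cv2.resize(c0,(400,250)),c[100:350,240:]])[...,::-1]); s=sense(); print(s["eef_pos"],s["force"],s["grip_force"])
```

```text
10681 [[ 541. -269.  208.]
 [ 558. -249.  225.]
 [ 582. -229.  227.]]
[ 564.1633518  -251.45029335  264.64712284] [-1.07018299  0.88529132 -1.59203573] 36.19352798676118
```

View pics/d1.png

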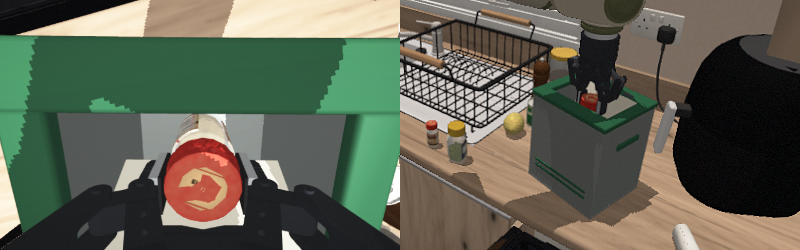

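The jar is down in the open mouth, held with its lid at (203,180). The lid top is at z≈226, so the foot is about 110 mm below the mouth. I'll let it go.

>>> {"method": "step_arm", "body": {
  "plan": [
    {"offset": [0,0,0],"rot": [0,0,0],"gripper": 3.5},
    {"offset": [0,0,0],"rot": [0,0,0],"gripper": 7.5},
    {"offset": [0,0,0],"rot": [0,0,0],"gripper": 7.5},
    {"offset": [0,0,0],"rot": [0,0,0],"gripper": 7.5},
    {"offset": [0,0,0],"rot": [0,0,0],"gripper": 7.5},
    {"offset": [0,0,0],"rot": [0,0,0],"gripper": 7.5},
    {"offset": [0,0,0],"rot": [0,0,0],"gripper": 7.5},
    {"offset": [0,0,0],"rot": [0,0,0],"gripper": 7.5},
    {"offset": [0,0,0],"rot": [0,0,0],"gripper": 7.5},
    {"offset": [0,0,0],"rot": [0,0,0],"gripper": 7.5}
  ]
}}

```text
time_s: 7.4
eef_pos: [564.1, -252.1, 263.9]
ee_rot: [0.0, 0.125, 0.992, -0.0]
force: [-0.2, 0.8, 1.8]
grip_width: 0.877
grip_force: 0.5
```

>>> {"method": "step_arm", "body": {
  "plan": [
    {"offset": [0,0,-1.5],"rot": [0,0,0],"gripper": 7.5},
    {"offset": [0,0,-3],"rot": [0,0,0],"gripper": 7.5},
    {"offset": [0,0,-5],"rot": [0,0,0],"gripper": 7.5},
    {"offset": [0,0,-8],"rot": [0,0,0],"gripper": 7.5},
    {"offset": [0,0,-11],"rot": [0,0,0],"gripper": 7.5},
    {"offset": [0,0,-14],"rot": [0,0,0],"gripper": 7.5},
    {"offset": [0,0,-17],"rot": [0,0,0],"gripper": 7.5},
    {"offset": [0,0,-17],"rot": [0,0,0],"gripper": 7.5},
    {"offset": [0,0,-17],"rot": [0,0,0],"gripper": 7.5},
    {"offset": [0,0,-17],"rot": [0,0,0],"gripper": 7.5}
  ]
}}

```text
time_s: 8.4
eef_pos: [564.0, -252.0, 432.3]
ee_rot: [-0.001, 0.125, 0.992, 0.001]
force: [-1.0, 0.6, 0.6]
grip_width: 0.88
grip_force: 0.0
```

Run:
```python
from h import *
c0,P=cloud("wrist"); c,Ps=cloud("scene")
cv2.imwrite("pics/e1.png",np.hstack([cv2.resize(c0,(400,250)),c[100:350,240:]])[...,::-1]); s=sense(); print(s["time_s"],s["eef_pos"],s["force"])
hsv=cv2.cvtColor(c,cv2.COLOR_RGB2HSV).astype(int);H,S,V=hsv[...,0],hsv[...,1],hsv[...,2]
m=(H>18)&(H<32)&(S>140)&(V>80)&(Ps[...,2]>50)&(Ps[...,0]<500)&(Ps[...,0]>400)
print("yellow",np.median(Ps[m],0))
```

```text
8.5 [ 564.04095542 -252.00314276  432.59784444] [ 0.18204638 -0.41957144 -0.11543506]
yellow [440.90728711  22.54003616  99.56405366]
```

View pics/e1.png

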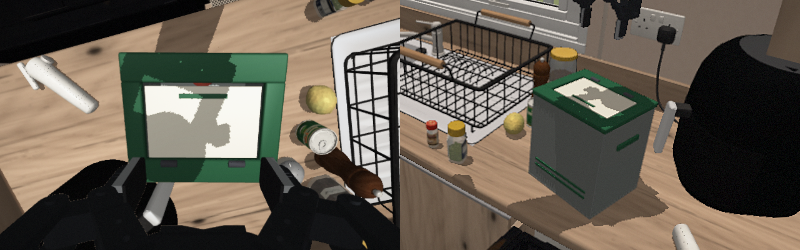

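The flap looks shut at (205,120) and the hand is clear. A sliver of red shows in the gap at (203,84), so I'll check the flap angle and the jar's depth.

Run:
```python
from h import *
c,P=cloud("wrist"); hsv=cv2.cvtColor(c,cv2.COLOR_RGB2HSV).astype(int);H,S,V=hsv[...,0],hsv[...,1],hsv[...,2]
m=np.zeros(H.shape,bool); m[155:245,240:410]=1; m&=(S<70)&(V>100)
q=P[m]; q=q[np.isfinite(q).all(1)]
k=np.linalg.lstsq(np.c_[q[:,:2]-q[:,:2].mean(0),np.ones(len(q))],q[:,2],rcond=None)[0]; print("flap slope",k)
r=((H<8)|(H>172))&(S>120)&(V>30); r[:120]=0; r[150:]=0
print(r.sum(),np.nanpercentile(P[r],[5,50,95],axis=0).round())
```

```text
flap slope [-1.73255351e-03  5.52849819e-04  2.27754949e+02]
101 [[ 528. -255.  109.]
 [ 533. -243.  111.]
 [ 536. -231.  113.]]
```

```bash
python3 -c "
from rig import *
print(finish_job())"
```

```text
the job is handed in; nothing more can be done
None
```

The job is handed in: the red-lidded jar is standing inside the caddy (lid top at z≈111 mm), the flap is shut level, the yellow-lidded jar is where it started and the hand is clear; the hand-in returned no score.

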